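# Free the jammed guide board and file it in the rack

### The arm

A 6-joint arm with a two-finger parallel gripper is mounted at the origin on the work surface; the furniture and walls round the work are solid. World frame = base frame: x ahead of the robot, y to its left, z up, the work surface at z = 0. Lengths are in m, angles in rad, forces in N, time in s.
With the tool pointing down it reaches from about 0.35 to 0.85 m from the base axis. Payload 8.1 kg.
Tool frame: the origin (TCP) lies at the very end of the fingers, on their centre line; the grasp point (between the pads) lies 19 mm behind it; z points along the fingers, y is the line along which they close (so a half turn about z gives the same grasp; the last joint's range is limited). The gripper opens to 93 mm and grips with 3 to 60 N. Pads are 15 mm wide; open, the fingers measure 128 mm over their backs; the gripper's body (75 mm by 188 mm) begins 65 mm behind the grasp point.
Start: joints at [-1.257, 0.13, 1.488, -0, 1.523, -0.085], TCP at [0.233, -0.553, 0.219] pointing down, gripper open.
Joint ranges: [-2.96, 2.96], [-0.89, 2.26], [0.02, 2.5], [-1.34, 4.48], [0, 2.73], [-2.66, 2.66]. Speed limits (rad/s): [2.39, 2.39, 2.79, 3.14, 3.14, 3.14].

### API

Orientations are given as a unit quaternion [w, x, y, z].
In Python, from cell import * gives the robot as it stands.
- The arm moves only by the tool arm_command, never from a script. Its argument "moves" is a list of rows, each an object with "delta_pos": the shift along the tool's x, y, z in cm, a list of three; "delta_rot": the turn, a rotation vector about the tool's x, y, z in rad, a list of three; "fingers": the opening, from -1 (shut) to 1 (fully open). A call has 1 to 12 rows; each row is the pose to reach, as a shift and turn from the pose commanded when the call began, along the tool's axes at that moment; what a row does not reach only later rows make up. A row lasts 1/12 s, in which the tool goes at most 41.7 mm and 7.16 degrees, less where a joint would pass 70% of its speed; a pose out of reach is approached as far as the arm can. A call with a gripper value outside its range is refused whole. The fingers move at their own pace and stop on an object; the grip force is fixed at half the most. Time passes only in rows, so rows that repeat a pose let the fingers close. It gives the time, the measured TCP pose, the force, the opening and the grip force at its end, in the units of the state.
- get_obs(): the state, without advancing time (a new reading comes with each control period).
- read_camera(name): name is "scene" or "top"; returns the picture (400x640x3 uint8, blue, green, red); there is no depth.
- camera_params(name): a dict with "mtx" (3x3 intrinsics, pixels), "rvec" (rotation vector, rad) and "tvec" (3), from world to camera coordinates, as OpenCV has them. Camera axes: x right, y down, z forward; pixel columns grow to the right and rows downward; lengths in m; the calibration is good to about 2 mm. A picture is of the moment at which its call begins. camera_params takes no time and is no camera call.
- sign_off(): hands the job in; it is judged then, once.
The state is a dict: "t": time; "q": joint angles; "dq": joint speeds; "tau": joint torques, N m; "tcp_pos": TCP position; "tcp_rot": TCP orientation; "contact_force": force on the tool from outside, world axes, zero at the start; "moment": the same for the moment, N m; "gripper_width": finger opening in m; "grasp_force": force on a finger pad.
Only numpy, scipy, OpenCV 4.12 (cv2) and the standard library are available. Lean on these libraries where they do the work, as an engineer would, in place of code of your own. Each camera call takes 0.05 s, during which the arm holds its last target. There are 200 camera calls.

### The job

The wooden guide board is stuck askew in its blue cradle, with two diagonally opposite corners caught under the steel lips. Without touching its red grip, which is only glued on, gently push the board round by its windows until it lies square and flush against the rubber stops on the cradle's far wall; then lift it out level by the grip, slide its far edge into the slot of the wooden rack until it meets the back, and leave it lying flat there. Do not force anything, and leave the tools lying around alone.

Things in the scene. Friction and masses are not known exactly. Their poses are not given: they have to be found in the camera images.
- cradle: Open blue box screwed to the bench, 144 x 200 x 32 mm (x, y, z), floor 6 mm thick. Origin on the bench top; x points to its far wall (roughly away from the robot), y along its long side, z up. Inside: far wall at x = +62.5, near wall at x = -68, side walls at y = +-91 mm.
- stops (a point): Point midway between the two black rubber stops on the cradle's far wall, on their faces' plane (cradle x = +50.5, y = 0, z = 13 mm). The stops span |y| = 20 to 34 mm, top at z = 20. With its far edge flush on both stops the board is square, its origin at cradle x = +5.5 mm, and its corners are free; it may lie up to 10 mm off-centre in y.
- lip (a point): One of four steel corner lips of the cradle (underside of the far one at +y, cradle x = 57.5, y = 71.5, z = 26 mm). Each spans |y| = 52 mm to the side wall, z = 26 to 30; the far two reach in to x = +52.5, the near two to x = -42. A board flush on the stops clears them by 2 mm (far) and 2.5 mm (near).
- board: Light wooden guide board, loose, 90 x 160 x 12 mm (x, y, z), 0.2 to 0.45 kg with grip. Origin at the centre of its underside, x to its far edge, y along its length. It starts on the cradle's floor, turned about 0.2 rad counter-clockwise (from above) in the cradle, its far corner at -y and near corner at +y under lips. Slides under a few newtons.
- window (a point): Middle of the board's window at +y, half-way up (board x = -5, y = 40, z = 6 mm); a like one lies at y = -40. Both go right through, x = -30 to +20 and |y| = 20 to 60 mm. Closed fingers fit in and push on the far edge (x = +20): at the +y window this turns the board square; then each end in turn can be pressed home on the stops.
- grip: Red grip block on the board, 40 x 20 x 32 mm (x, y, z), axes as the board. Origin at the centre of its underside, on the board's top at board x = -16, y = 0 mm. To be pinched across its 20 mm (along y). Not to be touched while the board is jammed askew.
- rack: Low wooden rack screwed to the bench, 112 x 188 x 31 mm (x, y, z), origin on the bench top, x to its closed back (roughly away from the robot). Base 6 mm thick, x = -56 to +56. The board, axes as the rack's, slides in along +x, far edge first; fully in, its origin is at rack x = -1, y = 0 +-4, z = 6 mm.
- slot_mouth (a point): Middle of the rack's slot mouth, on the base (rack x = 8, y = 0, z = 6 mm; axes as the rack). An aluminium bridge over x = +8 to +44 mm, z = 25 to 31, makes a slot 19 mm high and 168 mm wide (y), open to -x, closed at x = +44 by the back wall.
- grip_mid (a point): Point in the red grip to pinch: 20 mm above the board's top (32 mm above its underside), board x = -16, y = 0 mm; 12 mm below the grip's top.
- chisel_25: Chisel with orange handle, 275 mm long, lying behind the work; leave alone.
- mallet: Wooden mallet, 337 mm long, lying behind the work; leave alone.
- offcut_2: Dark wooden offcut 45 x 90 x 30 mm, lying in front at the right; leave alone.
- brush: Bench brush 273 mm long, lying at the left of the work; leave alone.
Things that resemble listed ones, but are neither listed nor needed, are in the scene too. What is shaped like the board but turquoise is not meant.

How it is judged:
By the outcome, as a careful person would: the job done as asked, in the order asked, and still so for the second after the job is handed in, with the robot touching nothing.
It also fails if it takes over 61 s, if anything falls off the work surface, if the arm or the gripper's body presses on something with over 40 N, if the wrist force passes 120 N, or if a joint passes its speed limit or range.

## Working session

There is one attempt and no reset: what is moved stays moved. The work goes in short steps, Python scripts to look and compute and a tool call to move; the robot and the scene stay as the last step left them, time stands still between calls to the robot, and variables do not carry over. Pictures are saved under pics/ and viewed, at most 10 in all, crops included, and the job is handed in when it is done.

Besides the shell and the picture viewer there is one more tool, called after "Call:" by a JSON object that holds its "api" and its "payload", one argument or row to a line. arm_command: Moves the arm, as the interface text tells. Its arguments: {"type":"object","properties":{"moves":{"type":"array","items":{"type":"object","properties":{"delta_pos":{"type":"array","items":{"type":"number"}},"delta_rot":{"type":"array","items":{"type":"number"}},"fingers":{"type":"number"}}}}},"required":["moves"]}

```bash
mkdir -p pics; ls; cat > h.py <<'E'
from cell import *
import numpy as np, cv2
def cam(n):
    p=camera_params(n); R=cv2.Rodrigues(np.array(p["rvec"],float))[0]; t=np.array(p["tvec"],float).reshape(3)
    return np.array(p["mtx"],float),R,t
def ray(n,uv,z):
    K,R,t=cam(n); c=-R.T@t; d=R.T@np.linalg.inv(K)@np.array([uv[0],uv[1],1.0])
    return c+d*(z-c[2])/d[2]
def proj(n,P):
    K,R,t=cam(n); p=(R@np.atleast_2d(P).T).T+t; p=p@K.T; return p[:,:2]/p[:,2:]
E
python3 - <<'E'
from h import *
for n in("top","scene"):
    cv2.imwrite(f"pics/{n}0.png",read_camera(n)); K,R,t=cam(n); print(n,K[0,0],-R.T@t,R[2])
o=get_obs(); print(o)
E
```

```text
pics
top 485.12581994074276 [0.22245865 0.0031978  1.44162733] [ 0.18947923 -0.00126207 -0.98188392]
scene 416.8892130911941 [-0.2676635   0.69485374  0.6140377 ] [ 0.6458517  -0.60509435 -0.46554958]
{'t': 0.1, 'q': array([-1.25741828e+00,  1.31112117e-01,  1.48917764e+00,  5.58864524e-06,
        1.52297583e+00, -8.53953313e-02]), 'dq': array([-0.00194258, -0.00105192, -0.00100547, -0.00085716,  0.00149246,
        0.00031298]), 'tau': array([ 2.03094103e-03, -5.61335206e+01, -4.93100166e+01,  7.68665923e-02,
        2.90032692e-02, -5.93803884e-05]), 'tcp_pos': array([ 0.23283992, -0.55242416,  0.21767253]), 'tcp_rot': array([-8.31355528e-04,  9.80187923e-01,  1.98068007e-01, -9.23707135e-05]), 'contact_force': array([-0.47325729, -0.62558378,  0.40340857]), 'moment': array([-0.00860997, -0.01526539, -0.04381397]), 'grasp_force': 0.0, 'gripper_width': 0.09293600682372728}
```

View pics/top0.png

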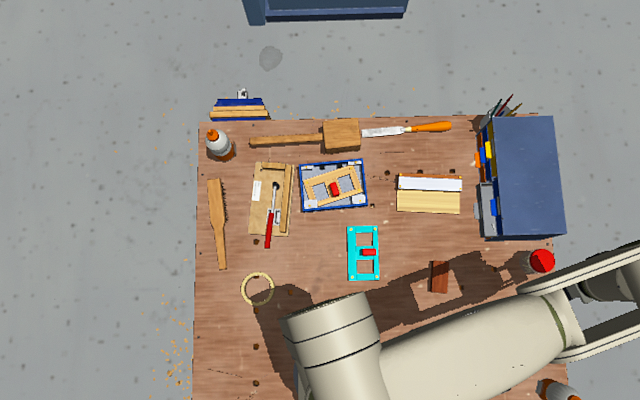

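View pics/scene0.png

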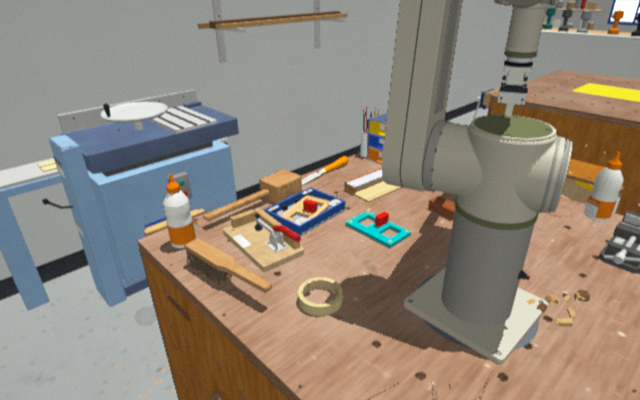

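The top view shows the blue cradle at about (333,186) with the wooden board in it and its red grip at (334,188). The rack with its aluminium bridge is at (429,193). There is a turquoise look-alike at (363,253) and a toggle-clamp fixture at (270,200), and neither is meant. An enlarged crop and measurement come next.

```bash
python3 - <<'E'
from h import *
im=cv2.imread("pics/top0.png")
c=im[145:225,285:475]; cv2.imwrite("pics/crop1.png",cv2.resize(c,None,fx=4.2,fy=4.2,interpolation=cv2.INTER_CUBIC))
hsv=cv2.cvtColor(im,cv2.COLOR_BGR2HSV)
def blob(m,x0,y0,x1,y1,z,name):
    mm=np.zeros_like(m); mm[y0:y1,x0:x1]=m[y0:y1,x0:x1]
    p=np.argwhere(mm)[:,::-1].astype(float)
    w=np.array([ray("top",q,z)[:2] for q in p])
    r=cv2.minAreaRect(w.astype(np.float32)*1000); print(name,len(p),r, cv2.boxPoints(r).round(1).tolist(), w.mean(0))
b=cv2.inRange(hsv,(100,120,50),(130,255,255)); blob(b,290,150,375,220,.032,"cradle")
r=cv2.inRange(hsv,(0,170,120),(6,255,255))|cv2.inRange(hsv,(174,170,120),(180,255,255)); blob(r,320,175,345,200,.05,"grip")
w=cv2.inRange(hsv,(0,0,200),(180,25,255)); blob(w,390,165,470,195,.031,"bridge")
cr=cv2.inRange(hsv,(15,60,150),(35,200,255)); blob(cr,390,165,470,222,.006,"rackwood")
E
```

```text
cradle 466 ((539.2654418945312, -4.7648162841796875), (144.58494567871094, 193.69195556640625), 4.13886833190918) [[460.20001220703125, 86.5999984741211], [474.20001220703125, -106.5999984741211], [618.4000244140625, -96.0999984741211], [604.4000244140625, 97.0]] [ 0.53613046 -0.00203447]
grip 82 ((522.3930053710938, -9.311212539672852), (37.984622955322266, 18.602951049804688), 16.530126571655273) [[501.5, -5.800000190734863], [506.79998779296875, -23.600000381469727], [543.2000122070312, -12.800000190734863], [538.0, 5.0]] [ 0.52218115 -0.00897913]
bridge 684 ((534.3003540039062, -294.8653564453125), (184.71484375, 34.85538101196289), 85.76873779296875) [[510.1000061035156, -385.70001220703125], [544.9000244140625, -388.29998779296875], [558.5, -204.0], [523.7000122070312, -201.5]] [ 0.53393831 -0.29499318]
rackwood 1388 ((510.6997985839844, -285.2795715332031), (212.97914123535156, 116.63296508789062), 85.47752380371094) [[444.20001220703125, -386.79998779296875], [560.4000244140625, -396.0], [577.2000122070312, -183.6999969482422], [461.0, -174.5]] [ 0.48576601 -0.29081169]
```

View pics/crop1.png

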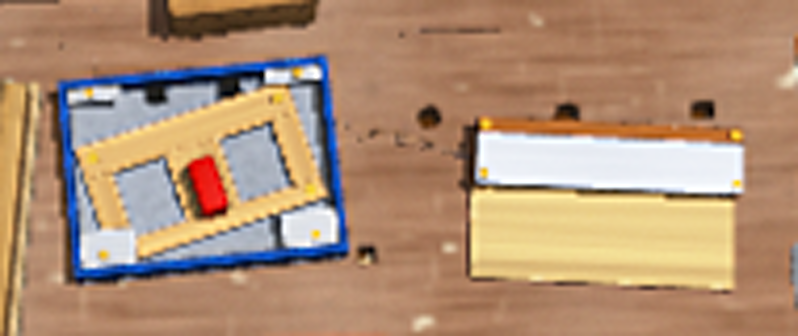

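The crop confirms it. The cradle's outer corners are at crop pixels (60,82), (325,57), (347,250) and (77,280). The wooden board with the red grip is in it, caught under the far-right and near-left lips, and the rack is at the right with its bridge and open base. Next I take an enlarged scene crop for a second view.

```bash
python3 - <<'E'
from h import *
im=cv2.imread("pics/scene0.png")
c=im[155:250,250:410]; cv2.imwrite("pics/crop2.png",cv2.resize(c,None,fx=5,fy=5,interpolation=cv2.INTER_CUBIC))
def fit(M,W):
    M=np.array(M);W=np.array(W)[:,:2]; a=M-M.mean(0);b=W-W.mean(0)
    th=np.arctan2((a[:,0]*b[:,1]-a[:,1]*b[:,0]).sum(),(a*b).sum()); c,s=np.cos(th),np.sin(th);R=np.array([[c,-s],[s,c]])
    t=W.mean(0)-R@M.mean(0); print("th",th,"t",t.round(4),"res mm",((W-(M@R.T+t))*1000).round(1).tolist())
px=lambda u:((u[0]+.5)/4.2-.5+285,(u[1]+.5)/4.2-.5+145)
fit([(.072,.1),(.072,-.1),(-.072,-.1),(-.072,.1)],[ray("top",px(u),.032) for u in [(60,82),(325,57),(347,248),(77,278)]])
fit([(.044,.094),(.044,-.094),(.008,-.094),(.008,.094),(-.056,.094),(-.056,-.094)],
 [ray("top",px(u),z) for u,z in [((477,131),.031),((744,142),.031),((742,193),.031),((473,184),.031),((469,277),.006),((734,288),.006)]])
E
```

```text
th 0.07520208175260885 t [ 0.5404 -0.0057] res mm [[-0.5, -5.1], [-2.2, 4.3], [2.0, 5.0], [0.8, -4.2]]
th -0.06852068226744681 t [ 0.5088 -0.2921] res mm [[1.1, -0.4], [0.8, -1.8], [-0.2, -0.0], [-1.4, 2.0], [-0.0, 0.5], [-0.2, -0.3]]
```

View pics/crop2.png

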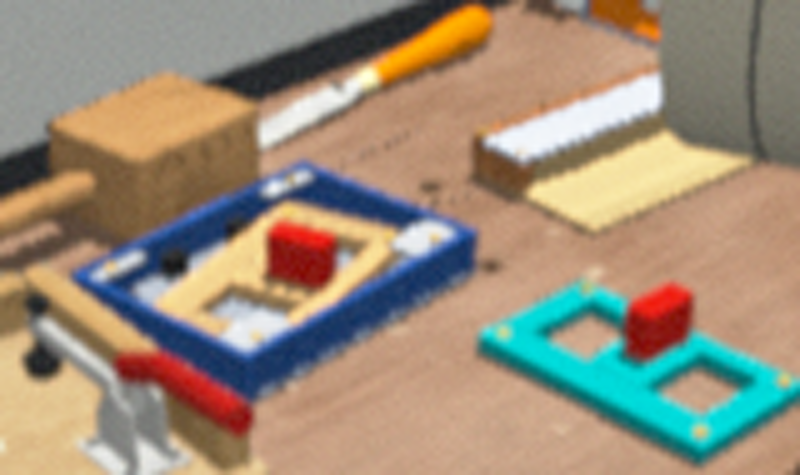

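The scene crop agrees with the top view. The cradle rim corners are at crop pixels (75,275), (308,162), (475,233) and (248,355). The wooden board with the red grip at (300,253) is the one meant, and the turquoise one at the right is not. Now the first approach, with closed fingers and tool y along cradle x.

```bash
cat >> h.py <<'E'
from scipy.spatial.transform import Rotation as Ro
C=(np.array([.5404,-.0057]),.0752); K_=(np.array([.5088,-.2921]),-.0685)
def pt(f,x,y):
    c,s=np.cos(f[1]),np.sin(f[1]); return f[0]+np.array([c*x-s*y,s*x+c*y])
def inv(f,p):
    c,s=np.cos(f[1]),np.sin(f[1]); d=np.asarray(p)[:2]-f[0]; return np.array([c*d[0]+s*d[1],-s*d[0]+c*d[1]])
def st():
    o=get_obs(); q=o["tcp_rot"]; return o,Ro.from_quat([q[1],q[2],q[3],q[0]])
def plan(xy,z,ay):
    "delta to TCP xy,z with tool y at world angle ay, pointing down"
    o,R=st(); c,s=np.cos(ay),np.sin(ay)
    T=Ro.from_matrix(np.array([[-s,c,0],[c,s,0],[0,0,-1.]]).T) # columns x,y,z
    T=Ro.from_matrix(np.column_stack([[-s,c,0],[c,s,0],[0,0,-1.]]))
    d=R.inv().apply(np.r_[xy,z]-o["tcp_pos"])*100; r=(R.inv()*T).as_rotvec()
    print("d cm",d.round(2).tolist(),"rot",r.round(3).tolist(),"t",round(o["t"],2))
E
python3 - <<'E'
from h import *
o,R=st(); print(R.as_matrix().round(3))
# scene check of cradle
px=lambda u:((u[0]+.5)/5-.5+250,(u[1]+.5)/5-.5+155)
W=np.array([ray("scene",px(u),.032)[:2] for u in [(75,275),(308,162),(475,233),(248,355)]]); print(W.round(4),W.mean(0),[inv(C,w).round(4) for w in W])
B=(np.array([.5375,-.0047]),.2885)
print(pt(B,-.005,.04), inv(C,pt(B,-.005,.04)))
plan(pt(B,-.005,.04),.15,.0752)
E
```

```text
[[ 0.922  0.388 -0.001]
 [ 0.388 -0.922  0.002]
 [ 0.    -0.002 -1.   ]]
[[ 0.5996  0.0981]
 [ 0.6132 -0.0951]
 [ 0.4734 -0.1008]
 [ 0.4639  0.0852]] [ 0.53752347 -0.0031342 ] [array([0.0668, 0.0991]), array([ 0.0659, -0.0946]), array([-0.074 , -0.0897]), array([-0.0694,  0.0963])]
[0.52132606 0.0322243 ] [-0.01617081  0.03925012]
d cm [49.29, -42.66, 6.85] rot [-0.001, -0.001, -1.247] t 0.1
```

Call:
{"api": "arm_command", "payload": {
  "moves": [
    {"delta_pos":[4,-3.5,0],"delta_rot":[0,0,-0.12],"fingers":-1},
    {"delta_pos":[8,-7,0],"delta_rot":[0,0,-0.24],"fingers":-1},
    {"delta_pos":[12,-10.5,0],"delta_rot":[0,0,-0.36],"fingers":-1},
    {"delta_pos":[15,-13,0],"delta_rot":[0,0,-0.48],"fingers":-1},
    {"delta_pos":[18,-15.5,0],"delta_rot":[0,0,-0.6],"fingers":-1},
    {"delta_pos":[21,-18,0],"delta_rot":[0,0,-0.72],"fingers":-1},
    {"delta_pos":[24,-20.5,0],"delta_rot":[0,0,-0.84],"fingers":-1},
    {"delta_pos":[27,-23,0],"delta_rot":[0,0,-0.96],"fingers":-1},
    {"delta_pos":[30,-26,1],"delta_rot":[0,0,-1.08],"fingers":-1},
    {"delta_pos":[33,-28.5,2],"delta_rot":[0,0,-1.2],"fingers":-1},
    {"delta_pos":[36,-31,2.5],"delta_rot":[0,0,-1.247],"fingers":-1},
    {"delta_pos":[39,-34,3],"delta_rot":[0,0,-1.247],"fingers":-1}
  ]
}}

```text
t: 1.1
tcp_pos: [0.4526, -0.1043, 0.1905]
tcp_rot: [-0.0, 0.679, 0.734, -0.0]
contact_force: [0.9, 0.5, -0.2]
gripper_width: 0.0178
grasp_force: 0.0
```

```bash
sed -i 's/\[.5404,-.0057\]/[.5390,-.0045]/' h.py; python3 - <<'E'
from h import *
plan((.5213,.0325),.10,.0752)
o,_=st(); print(o["tcp_pos"],o["gripper_width"],o["dq"].round(3))
E
```

```text
d cm [13.1, 7.93, 9.05] rot [-0.0, -0.0, 0.003] t 1.1
[ 0.45258364 -0.10434742  0.19047368] 0.01776325404556852 [ 1.079  0.247 -0.095 -0.002 -0.156  1.16 ]
```

Call:
{"api": "arm_command", "payload": {
  "moves": [
    {"delta_pos":[3.2,2,2],"fingers":-1},
    {"delta_pos":[6.4,4,4],"fingers":-1},
    {"delta_pos":[9.5,6,6.5],"fingers":-1},
    {"delta_pos":[11.5,7,8.8],"fingers":-1},
    {"delta_pos":[11.5,7,8.8],"fingers":-1},
    {"delta_pos":[11.5,7,8.8],"fingers":-1}
  ]
}}

```text
validation failed for argument at $.mo...
```

```bash
python3 - <<'E'
from h import *
plan((.5213,.0325),.01,.0752)
o,_=st(); print(o["tcp_pos"],o["gripper_width"],o["dq"].round(3),o["contact_force"])
im=read_camera("scene"); c=im[95:255,240:430]; cv2.imwrite("pics/s3.png",cv2.resize(c,None,fx=3.7,fy=3.7,interpolation=cv2.INTER_CUBIC))
print(proj("scene",[[*o["tcp_pos"]]]))
E
```

```text
d cm [13.1, 7.93, 18.05] rot [-0.0, -0.0, 0.003] t 1.1
[ 0.45258364 -0.10434742  0.19047368] 0.01776325404556852 [ 1.079  0.247 -0.095 -0.002 -0.156  1.16 ] [ 0.89211284  0.52971976 -0.19563565]
[[351.89322214 152.4777793 ]]
```

View pics/s3.png

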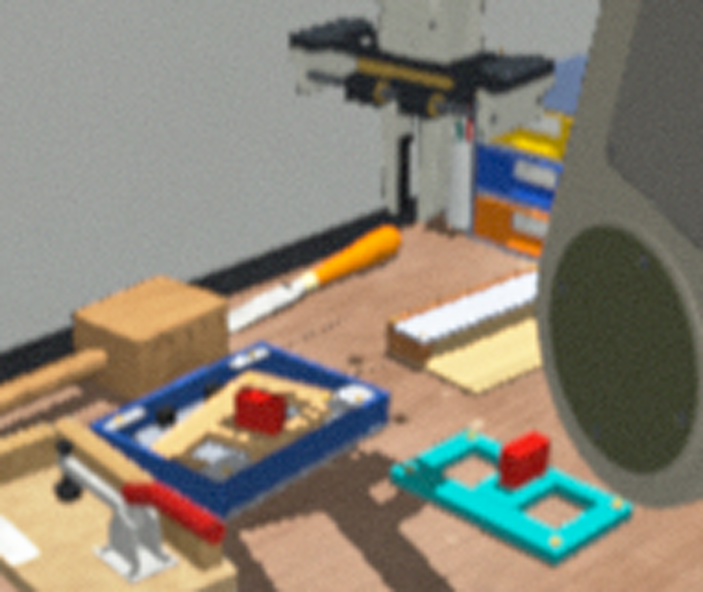

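The picture shows the gripper still to the right of the cradle, with the tip at about crop pixel (410,215). The move was refused because delta_rot was missing, so I send it again.

Call:
{"api": "arm_command", "payload": {
  "moves": [
    {"delta_pos":[3.2,2,2],"delta_rot":[0,0,0],"fingers":-1},
    {"delta_pos":[6.4,4,4],"delta_rot":[0,0,0],"fingers":-1},
    {"delta_pos":[9.5,6,6.5],"delta_rot":[0,0,0],"fingers":-1},
    {"delta_pos":[11.5,7,8.8],"delta_rot":[0,0,0],"fingers":-1},
    {"delta_pos":[11.5,7,8.8],"delta_rot":[0,0,0],"fingers":-1},
    {"delta_pos":[11.5,7,8.8],"delta_rot":[0,0,0],"fingers":-1}
  ]
}}

```text
t: 1.65
tcp_pos: [0.5118, 0.0146, 0.1008]
tcp_rot: [-0.002, 0.679, 0.734, -0.002]
contact_force: [0.4, -0.1, 0.7]
gripper_width: 0.0001
grasp_force: 0.0
```

```bash
python3 - <<'E'
from h import *
plan((.5213,.0325),.01,.0752)
o,_=st(); print(o["tcp_pos"],o["gripper_width"],o["dq"].round(3),o["contact_force"])
im=read_camera("scene"); c=im[95:255,240:430]; cv2.imwrite("pics/s4.png",cv2.resize(c,None,fx=3.7,fy=3.7,interpolation=cv2.INTER_CUBIC))
B=(np.array([.5375,-.0047]),.2885)
P=[[*pt(B,x,y),.018] for x,y in[(20,20),(20,60),(-30,60),(-30,20)] for x,y in [(x/1e3,y/1e3)]]
print(((proj("scene",[[*o["tcp_pos"]]]+P)-[240,95])*3.7).round(0).tolist())
E
```

```text
d cm [1.7, 1.14, 9.08] rot [-0.005, -0.001, 0.002] t 1.65
[0.51177321 0.01463017 0.10082246] 0.00014616797352387273 [-0.042 -0.05  -0.026 -0.009  0.013 -0.014] [ 0.42503239 -0.05822507  0.7056035 ]
[[245.0, 346.0], [209.0, 427.0], [181.0, 449.0], [236.0, 465.0], [264.0, 442.0]]
```

View pics/s4.png

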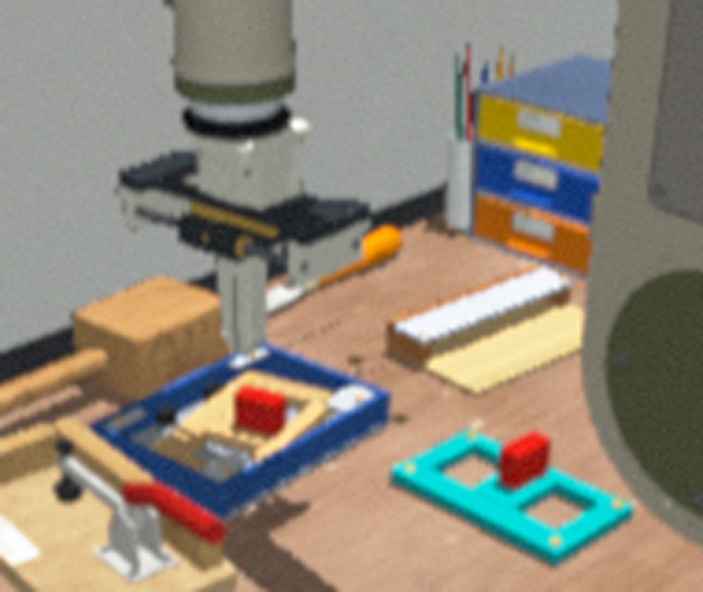

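Closed fingers hang above the cradle at about (250,350). The +y window shows as a grey patch at (190–250, 440–478), slightly nearer than I predicted. I'll measure it directly from the masks in both first pictures.

```bash
python3 - <<'E'
from h import *
def reg(n,seed,win):
    im=cv2.imread(f"pics/{n}0.png"); hsv=cv2.cvtColor(im,cv2.COLOR_BGR2HSV)
    m=cv2.inRange(hsv,(0,0,90),(180,70,255)); x0,y0,x1,y1=win; mm=np.zeros_like(m); mm[y0:y1,x0:x1]=m[y0:y1,x0:x1]
    k,l,s,c=cv2.connectedComponentsWithStats(mm,connectivity=4); i=l[seed[1],seed[0]]; print(n,i,s[i],c[i])
    return l==i
m=reg("top",(320,190),(295,160,332,215))
p=np.argwhere(m)[:,::-1].astype(float)
for z in(.006,.018):
    w=np.array([ray("top",q,z)[:2] for q in p]); r=cv2.minAreaRect((w*1000).astype(np.float32)); print(z,w.mean(0).round(4),r)
m=reg("top",(345,184),(334,160,372,215)); p=np.argwhere(m)[:,::-1].astype(float)
w=np.array([ray("top",q,.018)[:2] for q in p]); print("other",w.mean(0).round(4))
E
```

```text
top 7 [303 182  26  27 379] [315.04485488 195.40369393]
0.006 [0.5124 0.0486] ((513.615478515625, 47.579498291015625), (75.41070556640625, 75.70914459228516), 4.289998531341553)
0.018 [0.51   0.0483] ((511.1817321777344, 47.208534240722656), (74.78038024902344, 75.07633972167969), 4.290024757385254)
top 7 [337 174  17  19 202] [345.22772277 183.35148515]
other [ 0.5445 -0.0432]
```

Call:
{"api": "arm_command", "payload": {
  "moves": [
    {"delta_pos":[0.9,0.6,1],"delta_rot":[0,0,0],"fingers":-1},
    {"delta_pos":[1.7,1.1,2],"delta_rot":[0,0,0],"fingers":-1},
    {"delta_pos":[1.7,1.1,4],"delta_rot":[0,0,0],"fingers":-1},
    {"delta_pos":[1.7,1.1,5.5],"delta_rot":[0,0,0],"fingers":-1},
    {"delta_pos":[1.7,1.1,6.5],"delta_rot":[0,0,0],"fingers":-1},
    {"delta_pos":[1.7,1.1,6.5],"delta_rot":[0,0,0],"fingers":-1},
    {"delta_pos":[1.7,1.1,6.5],"delta_rot":[0,0,0],"fingers":-1}
  ]
}}

```text
t: 2.28
tcp_pos: [0.5232, 0.0308, 0.0384]
tcp_rot: [-0.0, 0.68, 0.733, -0.0]
contact_force: [-0.2, 0.5, 0.4]
gripper_width: 0.0004
grasp_force: 0.0
```

```bash
python3 - <<'E'
from h import *
plan((.5213,.033),.011,.0752)
o,_=st(); print(o["tcp_pos"],o["contact_force"])
im=read_camera("scene"); c=im[175:245,260:350]; cv2.imwrite("pics/s5.png",cv2.resize(c,None,fx=8,fy=8,interpolation=cv2.INTER_CUBIC))
E
```

```text
d cm [0.23, -0.17, 2.74] rot [-0.0, 0.0, -0.001] t 2.28
[0.52317453 0.0308019  0.03839481] [-0.19795566  0.50653499  0.42381969]
```

View pics/s5.png

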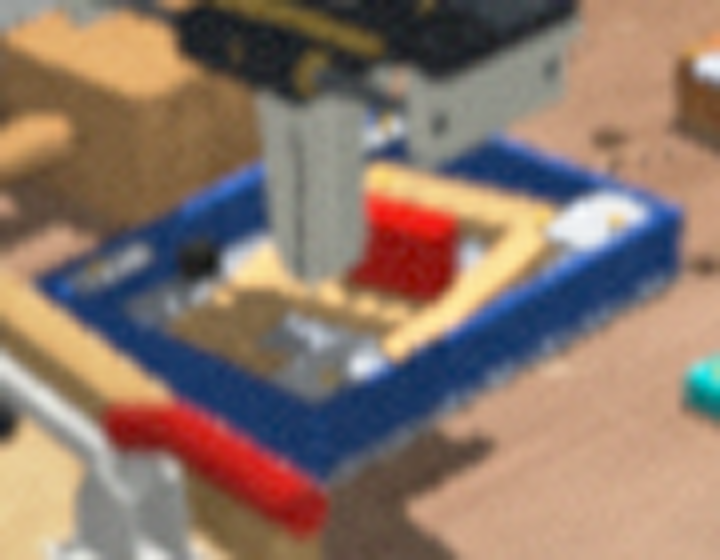

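The fingertips at (310,275) are just above the +y window, which spans about (170–395, 290–385) and so will be centred once lowered. Descending.

Call:
{"api": "arm_command", "payload": {
  "moves": [
    {"delta_pos":[0.2,-0.15,0.6],"delta_rot":[0,0,0],"fingers":-1},
    {"delta_pos":[0.2,-0.15,1.2],"delta_rot":[0,0,0],"fingers":-1},
    {"delta_pos":[0.2,-0.15,1.8],"delta_rot":[0,0,0],"fingers":-1},
    {"delta_pos":[0.2,-0.15,2.1],"delta_rot":[0,0,0],"fingers":-1},
    {"delta_pos":[0.2,-0.15,2.4],"delta_rot":[0,0,0],"fingers":-1},
    {"delta_pos":[0.2,-0.15,2.7],"delta_rot":[0,0,0],"fingers":-1},
    {"delta_pos":[0.2,-0.15,2.7],"delta_rot":[0,0,0],"fingers":-1}
  ]
}}

```text
t: 2.92
tcp_pos: [0.5212, 0.0332, 0.0105]
tcp_rot: [-0.0, 0.68, 0.733, -0.0]
contact_force: [-0.1, -0.6, -0.1]
gripper_width: 0.0006
grasp_force: 0.0
```

Call:
{"api": "arm_command", "payload": {
  "moves": [
    {"delta_pos":[0,0.15,0],"delta_rot":[0,0,0],"fingers":-1},
    {"delta_pos":[0,0.3,0],"delta_rot":[0,0,0],"fingers":-1},
    {"delta_pos":[0,0.45,0],"delta_rot":[0,0,0],"fingers":-1},
    {"delta_pos":[0,0.6,0],"delta_rot":[0,0,0],"fingers":-1},
    {"delta_pos":[0,0.7,0],"delta_rot":[0,0,0],"fingers":-1},
    {"delta_pos":[0,0.8,0],"delta_rot":[0,0,0],"fingers":-1},
    {"delta_pos":[0,0.9,0],"delta_rot":[0,0,0],"fingers":-1},
    {"delta_pos":[0,1.0,0],"delta_rot":[0,0,0],"fingers":-1},
    {"delta_pos":[0,1.1,0],"delta_rot":[0,0,0],"fingers":-1},
    {"delta_pos":[0,1.2,0],"delta_rot":[0,0,0],"fingers":-1}
  ]
}}

```text
t: 3.75
tcp_pos: [0.5337, 0.0341, 0.0112]
tcp_rot: [-0.0, 0.68, 0.733, -0.0]
contact_force: [0.2, 0.1, -0.4]
gripper_width: 0.0008
grasp_force: 0.0
```

Call:
{"api": "arm_command", "payload": {
  "moves": [
    {"delta_pos":[0,0.1,0],"delta_rot":[0,0,0],"fingers":-1},
    {"delta_pos":[0,0.2,0],"delta_rot":[0,0,0],"fingers":-1},
    {"delta_pos":[0,0.3,0],"delta_rot":[0,0,0],"fingers":-1},
    {"delta_pos":[0,0.4,0],"delta_rot":[0,0,0],"fingers":-1},
    {"delta_pos":[0,0.5,0],"delta_rot":[0,0,0],"fingers":-1}
  ]
}}

```text
t: 4.17
tcp_pos: [0.5385, 0.0345, 0.0111]
tcp_rot: [-0.0, 0.68, 0.733, -0.0]
contact_force: [-2.3, -1.2, -0.2]
gripper_width: 0.0006
grasp_force: 1.0
```

```bash
python3 - <<'E'
from h import *
o,_=st(); print(inv(C,o["tcp_pos"]))
im=read_camera("scene"); c=im[175:245,260:350]; a=cv2.resize(c,None,fx=6,fy=6,interpolation=cv2.INTER_CUBIC)
cv2.imwrite("pics/s6.png",a)
E
```

```text
[0.0023917  0.03888749]
```

View pics/s6.png

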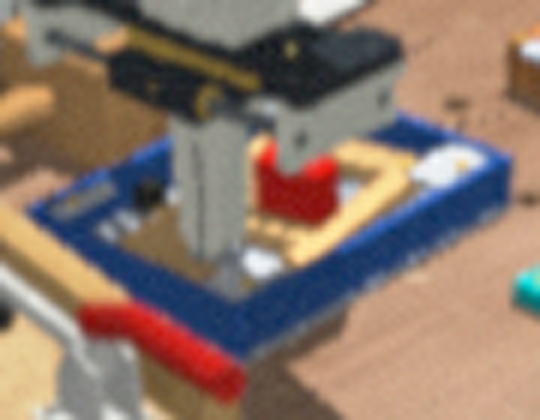

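The fingers are down in the +y window and the red grip is untouched. First contact is now felt at 2.3 N, so I keep pushing gently.

Call:
{"api": "arm_command", "payload": {
  "moves": [
    {"delta_pos":[0,0.1,0],"delta_rot":[0,0,0],"fingers":-1},
    {"delta_pos":[0,0.2,0],"delta_rot":[0,0,0],"fingers":-1},
    {"delta_pos":[0,0.3,0],"delta_rot":[0,0,0],"fingers":-1},
    {"delta_pos":[0,0.4,0],"delta_rot":[0,0,0],"fingers":-1},
    {"delta_pos":[0,0.5,0],"delta_rot":[0,0,0],"fingers":-1},
    {"delta_pos":[0,0.6,0],"delta_rot":[0,0,0],"fingers":-1}
  ]
}}

```text
t: 4.72
tcp_pos: [0.5447, 0.035, 0.0112]
tcp_rot: [-0.0, 0.68, 0.733, 0.0]
contact_force: [-3.6, 0.0, 0.5]
gripper_width: 0.0005
grasp_force: 1.3
```

Call:
{"api": "arm_command", "payload": {
  "moves": [
    {"delta_pos":[0,0.1,0],"delta_rot":[0,0,0],"fingers":-1},
    {"delta_pos":[0,0.2,0],"delta_rot":[0,0,0],"fingers":-1},
    {"delta_pos":[0,0.3,0],"delta_rot":[0,0,0],"fingers":-1},
    {"delta_pos":[0,0.4,0],"delta_rot":[0,0,0],"fingers":-1},
    {"delta_pos":[0,0.5,0],"delta_rot":[0,0,0],"fingers":-1}
  ]
}}

```text
t: 5.13
tcp_pos: [0.5496, 0.0353, 0.0113]
tcp_rot: [-0.0, 0.68, 0.733, -0.0]
contact_force: [-3.0, -0.5, 1.3]
gripper_width: 0.0006
grasp_force: 1.8
```

Call:
{"api": "arm_command", "payload": {
  "moves": [
    {"delta_pos":[0,0.05,0],"delta_rot":[0,0,0],"fingers":-1},
    {"delta_pos":[0,0.1,0],"delta_rot":[0,0,0],"fingers":-1},
    {"delta_pos":[0,0.15,0],"delta_rot":[0,0,0],"fingers":-1},
    {"delta_pos":[0,0.2,0],"delta_rot":[0,0,0],"fingers":-1}
  ]
}}

```text
t: 5.47
tcp_pos: [0.5515, 0.0355, 0.0113]
tcp_rot: [-0.0, 0.68, 0.733, -0.0]
contact_force: [-4.9, -0.6, 2.4]
gripper_width: 0.0007
grasp_force: 2.1
```

Call:
{"api": "arm_command", "payload": {
  "moves": [
    {"delta_pos":[0,0.05,0],"delta_rot":[0,0,0],"fingers":-1},
    {"delta_pos":[0,0.1,0],"delta_rot":[0,0,0],"fingers":-1},
    {"delta_pos":[0,0.15,0],"delta_rot":[0,0,0],"fingers":-1},
    {"delta_pos":[0,0.2,0],"delta_rot":[0,0,0],"fingers":-1}
  ]
}}

```text
t: 5.8
tcp_pos: [0.5535, 0.0357, 0.0112]
tcp_rot: [-0.0, 0.68, 0.733, -0.0]
contact_force: [-5.1, -0.5, 2.5]
gripper_width: 0.0005
grasp_force: 2.4
```

```bash
cat >> h.py <<'E'
def board():
    "grip/board wood orientation from top picture"
    im=read_camera("top"); hsv=cv2.cvtColor(im,cv2.COLOR_BGR2HSV)
    r=cv2.inRange(hsv,(0,150,60),(6,255,255))|cv2.inRange(hsv,(174,150,60),(180,255,255)); m=np.zeros_like(r); m[170:205,315:355]=r[170:205,315:355]
    p=np.argwhere(m)[:,::-1].astype(float); 
    w=np.array([ray("top",q,.05)[:2] for q in p]); print("grip",len(p),w.mean(0).round(4),cv2.minAreaRect((w*1000).astype(np.float32)))
    return im
E
python3 - <<'E'
from h import *
o,_=st(); print(inv(C,o["tcp_pos"])); board()
E
```

```text
[0.01751994 0.03894827]
grip 48 [ 0.5292 -0.0049] ((530.318603515625, -4.547008514404297), (8.817606925964355, 36.085166931152344), 88.41251373291016)
```

Call:
{"api": "arm_command", "payload": {
  "moves": [
    {"delta_pos":[0,0.05,0],"delta_rot":[0,0,0],"fingers":-1},
    {"delta_pos":[0,0.1,0],"delta_rot":[0,0,0],"fingers":-1},
    {"delta_pos":[0,0.15,0],"delta_rot":[0,0,0],"fingers":-1}
  ]
}}

```text
t: 6.1
tcp_pos: [0.5543, 0.0357, 0.0111]
tcp_rot: [-0.001, 0.68, 0.733, -0.001]
contact_force: [-9.6, -0.2, 6.3]
gripper_width: 0.0005
grasp_force: 5.6
```

The force jumped, so the +y end is on its stop. I back off, go up, and cross over the grip to the -y window.

Call:
{"api": "arm_command", "payload": {
  "moves": [
    {"delta_pos":[0,-0.6,0],"delta_rot":[0,0,0],"fingers":-1},
    {"delta_pos":[0,-1.3,0],"delta_rot":[0,0,0],"fingers":-1},
    {"delta_pos":[0,-1.3,-2],"delta_rot":[0,0,0],"fingers":-1},
    {"delta_pos":[0,-1.3,-5],"delta_rot":[0,0,0],"fingers":-1},
    {"delta_pos":[0,-1.3,-8],"delta_rot":[0,0,0],"fingers":-1},
    {"delta_pos":[-2,-1.3,-8.5],"delta_rot":[0,0,0],"fingers":-1},
    {"delta_pos":[-5,-1.3,-8.5],"delta_rot":[0,0,0],"fingers":-1},
    {"delta_pos":[-7.9,-1.3,-8.5],"delta_rot":[0,0,0],"fingers":-1},
    {"delta_pos":[-7.9,-1.3,-8.5],"delta_rot":[0,0,0],"fingers":-1},
    {"delta_pos":[-7.9,-1.3,-8.5],"delta_rot":[0,0,0],"fingers":-1}
  ]
}}

```text
t: 6.93
tcp_pos: [0.5482, -0.0453, 0.0965]
tcp_rot: [0.001, 0.681, 0.732, 0.0]
contact_force: [0.2, -0.3, -0.1]
gripper_width: 0.0005
grasp_force: 0.0
```

```bash
python3 - <<'E'
from h import *
o,_=st(); print(inv(C,o["tcp_pos"]),o["tcp_pos"]); im=board(); cv2.imwrite("pics/t_a.png",im)
s=read_camera("scene"); cv2.imwrite("pics/s7.png",cv2.resize(s[170:250,250:350],None,fx=7,fy=7,interpolation=cv2.INTER_CUBIC))
E
```

```text
[ 0.00606882 -0.04137286] [ 0.54815997 -0.04529999  0.09649004]
grip 92 [ 0.5301 -0.0014] ((530.1117553710938, -1.3297882080078125), (42.75035858154297, 18.723299026489258), 3.9779388904571533)
```

View pics/s7.png

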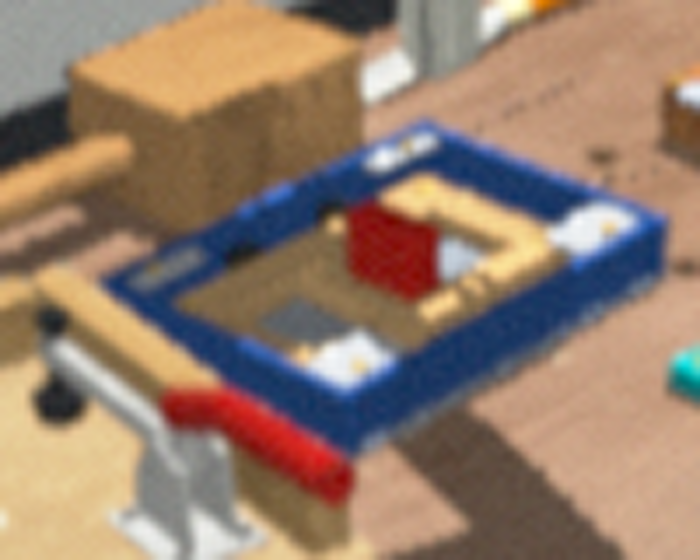

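The board now looks square and close to the stops (dark at (245,250) and (330,210)). The grip angle is about 4°, which matches the cradle. Now I press the -y end home.

Call:
{"api": "arm_command", "payload": {
  "moves": [
    {"delta_pos":[0.4,-0.1,2],"delta_rot":[0,0,0],"fingers":-1},
    {"delta_pos":[0.4,-0.1,4.5],"delta_rot":[0,0,0],"fingers":-1},
    {"delta_pos":[0.4,-0.1,6],"delta_rot":[0,0,0],"fingers":-1},
    {"delta_pos":[0.4,-0.1,7],"delta_rot":[0,0,0],"fingers":-1},
    {"delta_pos":[0.4,-0.1,7.8],"delta_rot":[0,0,0],"fingers":-1},
    {"delta_pos":[0.4,-0.1,8.5],"delta_rot":[0,0,0],"fingers":-1},
    {"delta_pos":[0.4,-0.1,8.5],"delta_rot":[0,0,0],"fingers":-1},
    {"delta_pos":[0.4,0.2,8.5],"delta_rot":[0,0,0],"fingers":-1},
    {"delta_pos":[0.4,0.4,8.5],"delta_rot":[0,0,0],"fingers":-1},
    {"delta_pos":[0.4,0.6,8.5],"delta_rot":[0,0,0],"fingers":-1},
    {"delta_pos":[0.4,0.7,8.5],"delta_rot":[0,0,0],"fingers":-1}
  ]
}}

```text
t: 7.95
tcp_pos: [0.5559, -0.0397, 0.0122]
tcp_rot: [0.001, 0.68, 0.733, 0.001]
contact_force: [0.0, 0.8, 0.6]
gripper_width: 0.0006
grasp_force: 0.0
```

Call:
{"api": "arm_command", "payload": {
  "moves": [
    {"delta_pos":[0,0.1,0],"delta_rot":[0,0,0],"fingers":-1},
    {"delta_pos":[0,0.2,0],"delta_rot":[0,0,0],"fingers":-1},
    {"delta_pos":[0,0.25,0],"delta_rot":[0,0,0],"fingers":-1},
    {"delta_pos":[0,0.3,0],"delta_rot":[0,0,0],"fingers":-1}
  ]
}}

```text
t: 8.28
tcp_pos: [0.5577, -0.0393, 0.0113]
tcp_rot: [0.0, 0.68, 0.733, 0.0]
contact_force: [0.1, 0.1, 0.8]
gripper_width: 0.0007
grasp_force: 0.0
```

Call:
{"api": "arm_command", "payload": {
  "moves": [
    {"delta_pos":[0,0.1,0],"delta_rot":[0,0,0],"fingers":-1},
    {"delta_pos":[0,0.2,0],"delta_rot":[0,0,0],"fingers":-1},
    {"delta_pos":[0,0.25,0],"delta_rot":[0,0,0],"fingers":-1},
    {"delta_pos":[0,0.3,0],"delta_rot":[0,0,0],"fingers":-1}
  ]
}}

```text
t: 8.62
tcp_pos: [0.5595, -0.0391, 0.0109]
tcp_rot: [-0.001, 0.68, 0.733, -0.001]
contact_force: [-7.3, -0.7, 7.2]
gripper_width: 0.0008
grasp_force: 5.0
```

Call:
{"api": "arm_command", "payload": {
  "moves": [
    {"delta_pos":[0,0.05,0],"delta_rot":[0,0,0],"fingers":-1},
    {"delta_pos":[0,0.1,0],"delta_rot":[0,0,0],"fingers":-1},
    {"delta_pos":[0,0.1,0],"delta_rot":[0,0,0],"fingers":-1}
  ]
}}

```text
t: 8.87
tcp_pos: [0.5595, -0.0391, 0.0108]
tcp_rot: [-0.002, 0.68, 0.733, -0.002]
contact_force: [-11.8, -1.5, 8.4]
gripper_width: 0.0004
grasp_force: 7.0
```

Call:
{"api": "arm_command", "payload": {
  "moves": [
    {"delta_pos":[0,-0.3,0],"delta_rot":[0,0,0],"fingers":-1},
    {"delta_pos":[0.4,-0.4,0],"delta_rot":[0,0,0],"fingers":-1},
    {"delta_pos":[0.8,-0.4,0],"delta_rot":[0,0,0],"fingers":-1},
    {"delta_pos":[0.8,-0.2,0],"delta_rot":[0,0,0],"fingers":-1},
    {"delta_pos":[0.8,-0.1,0],"delta_rot":[0,0,0],"fingers":-1},
    {"delta_pos":[0.8,0,0],"delta_rot":[0,0,0],"fingers":-1},
    {"delta_pos":[0.8,0.05,0],"delta_rot":[0,0,0],"fingers":-1},
    {"delta_pos":[0.8,0.05,0],"delta_rot":[0,0,0],"fingers":-1}
  ]
}}

```text
t: 9.53
tcp_pos: [0.559, -0.0303, 0.0108]
tcp_rot: [-0.002, 0.68, 0.733, -0.002]
contact_force: [-14.1, 2.0, 12.4]
gripper_width: 0.0005
grasp_force: 9.2
```

Call:
{"api": "arm_command", "payload": {
  "moves": [
    {"delta_pos":[0,-0.5,0],"delta_rot":[0,0,0],"fingers":-1},
    {"delta_pos":[0,-1.2,0],"delta_rot":[0,0,0],"fingers":-1},
    {"delta_pos":[0,-1.2,-2.5],"delta_rot":[0,0,0],"fingers":-1},
    {"delta_pos":[0,-1.2,-5.5],"delta_rot":[0,0,0],"fingers":-1},
    {"delta_pos":[0,-1.2,-8],"delta_rot":[0,0,0],"fingers":-1},
    {"delta_pos":[2,-1.2,-8],"delta_rot":[0,0,0],"fingers":-1},
    {"delta_pos":[5,-1.2,-8],"delta_rot":[0,0,0],"fingers":-1},
    {"delta_pos":[6.2,-1.2,-8],"delta_rot":[0,0,0],"fingers":-1},
    {"delta_pos":[6.2,-1.2,-8],"delta_rot":[0,0,0],"fingers":-1},
    {"delta_pos":[6.2,-1.2,-5],"delta_rot":[0,0,0],"fingers":-1},
    {"delta_pos":[6.2,-1.2,-3],"delta_rot":[0,0,0],"fingers":-1},
    {"delta_pos":[6.2,-1.2,-2.5],"delta_rot":[0,0,0],"fingers":-1}
  ]
}}

```text
t: 10.53
tcp_pos: [0.5421, 0.0295, 0.0323]
tcp_rot: [-0.002, 0.68, 0.733, -0.002]
contact_force: [-0.6, -0.6, -1.0]
gripper_width: 0.0002
grasp_force: 0.0
```

Call:
{"api": "arm_command", "payload": {
  "moves": [
    {"delta_pos":[0,0,1],"delta_rot":[0,0,0],"fingers":-1},
    {"delta_pos":[0,0,1.8],"delta_rot":[0,0,0],"fingers":-1},
    {"delta_pos":[0,0,2.4],"delta_rot":[0,0,0],"fingers":-1},
    {"delta_pos":[0,0,2.4],"delta_rot":[0,0,0],"fingers":-1},
    {"delta_pos":[0,0.3,2.4],"delta_rot":[0,0,0],"fingers":-1},
    {"delta_pos":[0,0.6,2.4],"delta_rot":[0,0,0],"fingers":-1},
    {"delta_pos":[0,0.8,2.4],"delta_rot":[0,0,0],"fingers":-1}
  ]
}}

```text
t: 11.12
tcp_pos: [0.5542, 0.0305, 0.0132]
tcp_rot: [0.001, 0.68, 0.733, 0.001]
contact_force: [0.7, -1.2, 0.4]
gripper_width: -0.0002
grasp_force: 0.0
```

Call:
{"api": "arm_command", "payload": {
  "moves": [
    {"delta_pos":[0,0.1,0],"delta_rot":[0,0,0],"fingers":-1},
    {"delta_pos":[0,0.2,0],"delta_rot":[0,0,0],"fingers":-1},
    {"delta_pos":[0,0.2,0],"delta_rot":[0,0,0],"fingers":-1}
  ]
}}

```text
t: 11.37
tcp_pos: [0.5554, 0.0307, 0.0126]
tcp_rot: [0.0, 0.68, 0.733, 0.0]
contact_force: [-0.0, -0.1, 0.1]
gripper_width: 0.0007
grasp_force: 0.1
```

Call:
{"api": "arm_command", "payload": {
  "moves": [
    {"delta_pos":[0,0.08,0],"delta_rot":[0,0,0],"fingers":-1},
    {"delta_pos":[0,0.15,0],"delta_rot":[0,0,0],"fingers":-1},
    {"delta_pos":[0,0.2,0],"delta_rot":[0,0,0],"fingers":-1},
    {"delta_pos":[0,0.2,0],"delta_rot":[0,0,0],"fingers":-1}
  ]
}}

```text
t: 11.7
tcp_pos: [0.5557, 0.0308, 0.0122]
tcp_rot: [-0.001, 0.68, 0.733, -0.001]
contact_force: [-7.0, -1.0, 6.9]
gripper_width: 0.0001
grasp_force: 5.0
```

Call:
{"api": "arm_command", "payload": {
  "moves": [
    {"delta_pos":[0,0.1,0],"delta_rot":[0,0,0],"fingers":-1},
    {"delta_pos":[0,0.15,0],"delta_rot":[0,0,0],"fingers":-1},
    {"delta_pos":[0,0.15,0],"delta_rot":[0,0,0],"fingers":-1}
  ]
}}

```text
t: 11.95
tcp_pos: [0.5559, 0.0308, 0.0121]
tcp_rot: [-0.002, 0.68, 0.733, -0.002]
contact_force: [-13.8, -2.6, 13.4]
gripper_width: 0.0005
grasp_force: 9.4
```

```bash
python3 - <<'E'
from h import *
a=np.array([.559,-.0303]); 
o,_=st(); b=o["tcp_pos"][:2]; print(b,o["contact_force"],np.arctan2(-(b-a)[0],(b-a)[1]))
E
```

```text
[0.55589898 0.03081523] [-13.8120052   -2.58186488  13.37265366] 0.050697101515382266
```

Call:
{"api": "arm_command", "payload": {
  "moves": [
    {"delta_pos":[0,-0.6,0],"delta_rot":[0,0,0],"fingers":-1},
    {"delta_pos":[0,-1.2,0],"delta_rot":[0,0,0],"fingers":-1},
    {"delta_pos":[0,-1.2,-3],"delta_rot":[0,0,0],"fingers":-1},
    {"delta_pos":[0,-1.2,-7],"delta_rot":[0,0,0],"fingers":-1},
    {"delta_pos":[-1,-2,-11],"delta_rot":[0,0,0.12],"fingers":-1},
    {"delta_pos":[-4,-4,-13],"delta_rot":[0,0,0.24],"fingers":-0.2},
    {"delta_pos":[-7,-6,-13],"delta_rot":[0,0,0.36],"fingers":-0.2},
    {"delta_pos":[-10,-8,-13],"delta_rot":[0,0,0.48],"fingers":-0.2},
    {"delta_pos":[-13,-9,-13],"delta_rot":[0,0,0.6],"fingers":-0.2},
    {"delta_pos":[-16,-9,-13],"delta_rot":[0,0,0.72],"fingers":-0.2},
    {"delta_pos":[-19,-9,-13],"delta_rot":[0,0,0.84],"fingers":-0.2},
    {"delta_pos":[-20,-9,-13],"delta_rot":[0,0,0.96],"fingers":-0.2}
  ]
}}

```text
t: 12.95
tcp_pos: [0.4834, -0.1788, 0.1426]
tcp_rot: [0.001, 0.943, 0.332, 0.0]
contact_force: [-0.0, -0.6, 0.6]
gripper_width: 0.0366
grasp_force: 0.0
```

```bash
cat > m.py <<'E'
from h import *
o,_=st(); print(o["tcp_pos"],o["gripper_width"]); im=board(); cv2.imwrite("pics/t_b.png",im); cv2.imwrite("pics/s_b.png",read_camera("scene"))
# blue far / near outer edges: transition along columns
hsv=cv2.cvtColor(im,cv2.COLOR_BGR2HSV).astype(float); b=im[:,:,0].astype(float)-im[:,:,2]
for nm,z,rows,sgn in(("far",.032,(156,176),1),("near",.032,(196,216),-1)):
    P=[]
    for u in range(306,364):
        c=b[rows[0]:rows[1],u]; g=np.diff(c)*sgn; g[g<15]=0
        if g.sum()>0:
            i=np.argmax(g); s=slice(max(0,i-1),i+2); P.append((u,rows[0]+.5+(np.arange(len(g))[s]*g[s]).sum()/g[s].sum()))
    W=np.array([ray("top",p,z)[:2] for p in P]); k=np.polyfit(W[:,1],W[:,0],1)
    for _ in range(3):
        r=W[:,0]-np.polyval(k,W[:,1]); W=W[abs(r)<.002]; k=np.polyfit(W[:,1],W[:,0],1)
    print(nm,len(W),"angle",-np.arctan(k[0]).round(4),"x at y=0",k[1].round(4))
E
python3 m.py
```

```text
[ 0.48338219 -0.17880651  0.14256658] 0.03659495137720757
grip 92 [ 0.5301 -0.0014] ((530.2528076171875, -1.3199834823608398), (42.467655181884766, 18.723299026489258), 3.977938652038574)
far 54 angle 0.0696 x at y=0 0.6118
near 24 angle 0.0592 x at y=0 0.4669
```

```bash
cat > e.py <<'E'
from h import *
im=cv2.imread("pics/t_b.png").astype(float); y=im[:,:,2]-im[:,:,0]
def fit(nm,x0,z,cy,sg,sig=y):
    P=[]
    for yy in np.arange(cy[0],cy[1],.002):
        v=np.array([proj("top",[[*pt(C,x0+d,yy),z]])[0] for d in np.arange(-.012,.0121,.001)])
        s=cv2.remap(sig.astype(np.float32),v[None,:,0].astype(np.float32),v[None,:,1].astype(np.float32),cv2.INTER_LINEAR)[0]
        g=np.diff(s)*sg; g[g<0]=0; i=g.argmax()
        if g[i]<4: continue
        sl=slice(max(0,i-2),i+3); P.append((yy,x0-.0115+.001*(np.arange(len(g))[sl]*g[sl]).sum()/g[sl].sum()))
    P=np.array(P)
    for _ in range(4):
        k=np.polyfit(P[:,0],P[:,1],1); P=P[abs(P[:,1]-np.polyval(k,P[:,0]))<.0015]
    print(nm,len(P),"slope->angle",(C[1]-k[0]).round(4),"x at y0",k[1].round(4))
fit("board far",.0505,.018,(-.045,.05),-1)
fit("board near",-.0395,.018,(-.035,.045),1)
fit("win far",.0255,.018,(-.05,-.02),1);fit("win near",-.0245,.018,(-.05,-.02),-1)
b=-y
fit("cr far in",.0625,.032,(-.05,.05),1,b);fit("cr near in",-.068,.032,(-.05,.05),-1,b)
fit("cr far out",.072,.032,(-.08,.08),-1,b);fit("cr near out",-.072,.032,(-.08,.08),1,b)
E
python3 e.py
```

```text
board far 44 slope->angle 0.0808 x at y0 0.0551
board near 40 slope->angle 0.0631 x at y0 -0.0361
win far 15 slope->angle 0.0153 x at y0 0.032Traceback (most recent call last):
  File "e.py", line 17, in <module>
    fit("win far",.0255,.018,(-.05,-.02),1);fit("win near",-.0245,.018,(-.05,-.02),-1)
                                            ~~~^^^^^^^^^^^^^^^^^^^^^^^^^^^^^^^^^^^^^^^
  File "e.py", line 6, in fit
    v=np.array([proj("top",[[*pt(C,x0+d,yy),z]])[0] for d in np.arange(-.012,.0121,.001)])
                ~~~~^^^^^^^^^^^^^^^^^^^^^^^^^^^^
  File "h.py", line 10, in proj
    K,R,t=cam(n); p=(R@np.atleast_2d(P).T).T+t; p=p@K.T; return p[:,:2]/p[:,2:]
          ~~~^^^
  File "h.py", line 4, in cam
    p=camera_params(n); R=cv2.Rodrigues(np.array(p["rvec"],float))[0]; t=np.array(p["tvec"],float).reshape(3)
ValueError: time passes only in moves, steps and waits
```

```bash
sed -i 's/^def cam(n):/import functools\n@functools.lru_cache\ndef cam(n):/' h.py; python3 e.py
```

```text
board far 44 slope->angle 0.0808 x at y0 0.0551
board near 40 slope->angle 0.0631 x at y0 -0.0361
win far 15 slope->angle 0.0153 x at y0 0.032
win near 15 slope->angle 0.1007 x at y0 -0.0218
cr far in 12 slope->angle 0.069 x at y0 0.0659
cr near in 50 slope->angle 0.0701 x at y0 -0.0645
cr far out 80 slope->angle 0.0728 x at y0 0.0728
cr near out 26 slope->angle 0.0429 x at y0 -0.0737
```

The edge fits give the board at 0.072 rad and the cradle at 0.070 rad, with the board centre within about 0.5 mm of its flush place. So it is square and home. Now the grasp.

```bash
python3 - <<'E'
from h import *
plan((.5312,-.0013),.10,.070-np.pi/2)
E
```

```text
d cm [14.77, -10.66, 4.21] rot [0.001, -0.0, 0.61] t 13.05
```

Call:
{"api": "arm_command", "payload": {
  "moves": [
    {"delta_pos":[3,-2,0],"delta_rot":[0,0,0.12],"fingers":-0.2},
    {"delta_pos":[6,-4.2,0],"delta_rot":[0,0,0.24],"fingers":-0.2},
    {"delta_pos":[9,-6.4,1],"delta_rot":[0,0,0.36],"fingers":-0.2},
    {"delta_pos":[12,-8.6,2.5],"delta_rot":[0,0,0.48],"fingers":-0.2},
    {"delta_pos":[14,-10,4],"delta_rot":[0,0,0.6],"fingers":-0.2},
    {"delta_pos":[14.7,-10.6,4.2],"delta_rot":[0,0,0.61],"fingers":-0.2},
    {"delta_pos":[14.7,-10.6,4.2],"delta_rot":[0,0,0.61],"fingers":-0.2},
    {"delta_pos":[14.7,-10.6,4.2],"delta_rot":[0,0,0.61],"fingers":-0.2},
    {"delta_pos":[14.7,-10.6,4.2],"delta_rot":[0,0,0.61],"fingers":-0.2}
  ]
}}

```text
t: 13.8
tcp_pos: [0.5304, -0.0003, 0.1009]
tcp_rot: [0.0, 0.999, 0.04, 0.0]
contact_force: [0.6, -0.2, 0.2]
gripper_width: 0.037
grasp_force: 0.0
```

```bash
python3 - <<'E'
from h import *
plan((.5312,-.0013),.023,.070-np.pi/2); o,R=st(); print(o["tcp_pos"],o["gripper_width"],R.as_matrix()[2].round(4))
E
```

```text
d cm [0.06, 0.1, 7.79] rot [0.0, -0.001, 0.01] t 13.8
[ 5.30415905e-01 -3.03438116e-04  1.00859785e-01] 0.03704424665133661 [ 8.e-04  4.e-04 -1.e+00]
```

Call:
{"api": "arm_command", "payload": {
  "moves": [
    {"delta_pos":[0.05,0.1,2],"delta_rot":[0,0,0.01],"fingers":-0.2},
    {"delta_pos":[0.05,0.1,4],"delta_rot":[0,0,0.01],"fingers":-0.2},
    {"delta_pos":[0.05,0.1,5.5],"delta_rot":[0,0,0.01],"fingers":-0.2},
    {"delta_pos":[0.05,0.1,6.8],"delta_rot":[0,0,0.01],"fingers":-0.2},
    {"delta_pos":[0.05,0.1,7.4],"delta_rot":[0,0,0.01],"fingers":-0.2},
    {"delta_pos":[0.05,0.1,7.7],"delta_rot":[0,0,0.01],"fingers":-0.2},
    {"delta_pos":[0.05,0.1,7.7],"delta_rot":[0,0,0.01],"fingers":-0.2}
  ]
}}

```text
t: 14.38
tcp_pos: [0.5309, -0.0018, 0.0234]
tcp_rot: [0.0, 0.999, 0.033, -0.0]
contact_force: [0.0, 0.7, 0.6]
gripper_width: 0.0371
grasp_force: 0.0
```

Call:
{"api": "arm_command", "payload": {
  "moves": [
    {"delta_pos":[0,0,0],"delta_rot":[0,0,0],"fingers":-0.5},
    {"delta_pos":[0,0,0],"delta_rot":[0,0,0],"fingers":-0.6},
    {"delta_pos":[0,0,0],"delta_rot":[0,0,0],"fingers":-0.7},
    {"delta_pos":[0,0,0],"delta_rot":[0,0,0],"fingers":-0.8},
    {"delta_pos":[0,0,0],"delta_rot":[0,0,0],"fingers":-0.8},
    {"delta_pos":[0,0,0],"delta_rot":[0,0,0],"fingers":-0.8}
  ]
}}

```text
t: 14.88
tcp_pos: [0.5317, -0.0012, 0.0243]
tcp_rot: [0.0, 0.999, 0.033, 0.001]
contact_force: [-1.5, -1.0, 4.7]
gripper_width: 0.0198
grasp_force: 30.0
```

Call:
{"api": "arm_command", "payload": {
  "moves": [
    {"delta_pos":[0,0,-0.2],"delta_rot":[0,0,0],"fingers":-0.8},
    {"delta_pos":[0,0,-0.4],"delta_rot":[0,0,0],"fingers":-0.8},
    {"delta_pos":[0,0,-0.6],"delta_rot":[0,0,0],"fingers":-0.8}
  ]
}}

```text
t: 15.13
tcp_pos: [0.5299, -0.0009, 0.0285]
tcp_rot: [-0.0, 0.999, 0.033, -0.001]
contact_force: [-0.5, -0.0, -4.6]
gripper_width: 0.0197
grasp_force: 30.0
```

Call:
{"api": "arm_command", "payload": {
  "moves": [
    {"delta_pos":[0.03,0,0],"delta_rot":[0,0,0],"fingers":-0.8}
  ]
}}

```text
t: 15.22
tcp_pos: [0.5308, -0.0009, 0.0291]
tcp_rot: [-0.0, 0.999, 0.033, -0.0]
contact_force: [0.4, 0.2, -4.3]
gripper_width: 0.0201
grasp_force: 30.0
```

```bash
python3 - <<'E'
from h import *
o,R=st(); print(o["tcp_pos"],R.as_matrix().round(4),o["contact_force"],o["moment"])
im=read_camera("top"); cv2.imwrite("pics/t_c.png",im); cv2.imwrite("pics/s_c.png",read_camera("scene"))
E
```

```text
[ 0.53080722 -0.0009285   0.02910135] [[ 9.978e-01  6.580e-02 -7.000e-04]
 [ 6.580e-02 -9.978e-01  1.000e-04]
 [-7.000e-04 -2.000e-04 -1.000e+00]] [ 0.39917045  0.16603264 -4.3013898 ] [0.02974728 0.11629518 0.01291998]
```

Call:
{"api": "arm_command", "payload": {
  "moves": [
    {"delta_pos":[0,0,-0.3],"delta_rot":[0,0,0],"fingers":-0.8},
    {"delta_pos":[0,0,-0.6],"delta_rot":[0,0,0],"fingers":-0.8},
    {"delta_pos":[0,0,-0.9],"delta_rot":[0,0,0],"fingers":-0.8},
    {"delta_pos":[0,0,-1.2],"delta_rot":[0,0,0],"fingers":-0.8}
  ]
}}

```text
t: 15.65
tcp_pos: [0.5313, -0.001, 0.0417]
tcp_rot: [0.0, 0.999, 0.033, 0.0]
contact_force: [0.9, 1.2, -3.9]
gripper_width: 0.0199
grasp_force: 30.0
```

Call:
{"api": "arm_command", "payload": {
  "moves": [
    {"delta_pos":[0,0,-0.4],"delta_rot":[0,0,0],"fingers":-0.8},
    {"delta_pos":[0,0,-0.8],"delta_rot":[0,0,0],"fingers":-0.8},
    {"delta_pos":[0,0,-1.3],"delta_rot":[0,0,0],"fingers":-0.8},
    {"delta_pos":[0,0,-1.8],"delta_rot":[0,0,0],"fingers":-0.8},
    {"delta_pos":[0,0,-3],"delta_rot":[0,0,0],"fingers":-0.8},
    {"delta_pos":[0,0,-4.5],"delta_rot":[0,0,0],"fingers":-0.8},
    {"delta_pos":[0,0,-6],"delta_rot":[0,0,0],"fingers":-0.8},
    {"delta_pos":[0,0,-7],"delta_rot":[0,0,0],"fingers":-0.8}
  ]
}}

```text
t: 16.32
tcp_pos: [0.5321, -0.0011, 0.1138]
tcp_rot: [0.0, 0.999, 0.033, 0.001]
contact_force: [0.4, -0.7, -3.9]
gripper_width: 0.02
grasp_force: 30.0
```

The board is out, level and free, with a load of about 4 N. Next stop is in front of the rack.

```bash
sed -i 's/\[.5088,-.2921\]),-.0685/[.5088,-.2927]),-.0710/' h.py; python3 - <<'E'
from h import *
print(pt(K_,-.074,0)); plan(pt(K_,-.074,0),.08,-.071-np.pi/2)
E
```

```text
[ 0.43498644 -0.28745041]
d cm [-11.58, 27.93, 3.36] rot [0.0, -0.002, 0.137] t 16.32
```

Call:
{"api": "arm_command", "payload": {
  "moves": [
    {"delta_pos":[-0.7,1.5,0],"delta_rot":[0,0,0.02],"fingers":-0.8},
    {"delta_pos":[-1.8,4,0],"delta_rot":[0,0,0.04],"fingers":-0.8},
    {"delta_pos":[-3,7,0],"delta_rot":[0,0,0.06],"fingers":-0.8},
    {"delta_pos":[-4.2,10,0],"delta_rot":[0,0,0.08],"fingers":-0.8},
    {"delta_pos":[-5.4,13,0],"delta_rot":[0,0,0.1],"fingers":-0.8},
    {"delta_pos":[-6.6,16,0],"delta_rot":[0,0,0.12],"fingers":-0.8},
    {"delta_pos":[-7.9,19,0],"delta_rot":[0,0,0.137],"fingers":-0.8},
    {"delta_pos":[-9.2,22,0],"delta_rot":[0,0,0.137],"fingers":-0.8},
    {"delta_pos":[-10.4,25,0.5],"delta_rot":[0,0,0.137],"fingers":-0.8},
    {"delta_pos":[-11.2,27,1.2],"delta_rot":[0,0,0.137],"fingers":-0.8},
    {"delta_pos":[-11.6,27.9,2],"delta_rot":[0,0,0.137],"fingers":-0.8},
    {"delta_pos":[-11.6,27.9,2.5],"delta_rot":[0,0,0.137],"fingers":-0.8}
  ]
}}

```text
t: 17.32
tcp_pos: [0.4328, -0.2889, 0.0859]
tcp_rot: [0.0, 0.999, -0.037, -0.0]
contact_force: [-0.1, 0.1, -4.7]
gripper_width: 0.0199
grasp_force: 30.0
```

```bash
python3 - <<'E'
from h import *
plan(pt(K_,-.074,0),.045,-.071-np.pi/2); o,R=st(); print(o["tcp_pos"],o["dq"].round(2),o["contact_force"])
E
```

```text
d cm [0.21, -0.16, 4.09] rot [0.0, 0.0, -0.003] t 17.32
[ 0.43282488 -0.28885078  0.08590026] [ 0.05  0.06  0.06  0.02 -0.1   0.04] [-0.1122591   0.11797909 -4.73246534]
```

Call:
{"api": "arm_command", "payload": {
  "moves": [
    {"delta_pos":[0.2,-0.15,1.5],"delta_rot":[0,0,0],"fingers":-0.8},
    {"delta_pos":[0.2,-0.15,3],"delta_rot":[0,0,0],"fingers":-0.8},
    {"delta_pos":[0.2,-0.15,4],"delta_rot":[0,0,0],"fingers":-0.8},
    {"delta_pos":[0.2,-0.15,4],"delta_rot":[0,0,0],"fingers":-0.8},
    {"delta_pos":[0.2,-0.15,4],"delta_rot":[0,0,0],"fingers":-0.8}
  ]
}}

```text
t: 17.73
tcp_pos: [0.4356, -0.2845, 0.0457]
tcp_rot: [-0.001, 0.999, -0.035, -0.001]
contact_force: [0.9, -0.5, -4.3]
gripper_width: 0.0197
grasp_force: 30.0
```

```bash
python3 - <<'E'
from h import *
o,R=st(); print(o["tcp_pos"],inv(K_,o["tcp_pos"]))
im=read_camera("top"); cv2.imwrite("pics/t_d.png",im); s=read_camera("scene"); cv2.imwrite("pics/s_d.png",s)
c=im[160:245,385:475]; c2=s[130:250,320:440]
a=cv2.resize(c,(450,425),interpolation=cv2.INTER_CUBIC); b=cv2.resize(c2,(340,340),interpolation=cv2.INTER_CUBIC)
out=np.zeros((425,795,3),np.uint8); out[:,:450]=a; out[:340,453:793]=b; cv2.imwrite("pics/v10.png",out)
bz=o["tcp_pos"][2]-.018+.012; t=inv(K_,o["tcp_pos"]); print("board top z",bz)
P=[[*pt(K_,t[0]+.016+x,t[1]+y),bz] for x in(-.045,.045) for y in(.08,-.08)]+[[*pt(K_,.008,y),.031] for y in(.094,-.094)]
print(((proj("top",P)-[385,160]+.5)*5-.5).round(0).tolist())
E
```

```text
[ 0.43559517 -0.28448585  0.04567293] [-0.07360311  0.00300027]
board top z 0.03967292946447296
[[85.0, 324.0], [360.0, 336.0], [88.0, 173.0], [360.0, 185.0], [68.0, 141.0], [384.0, 155.0]]
```

View pics/v10.png

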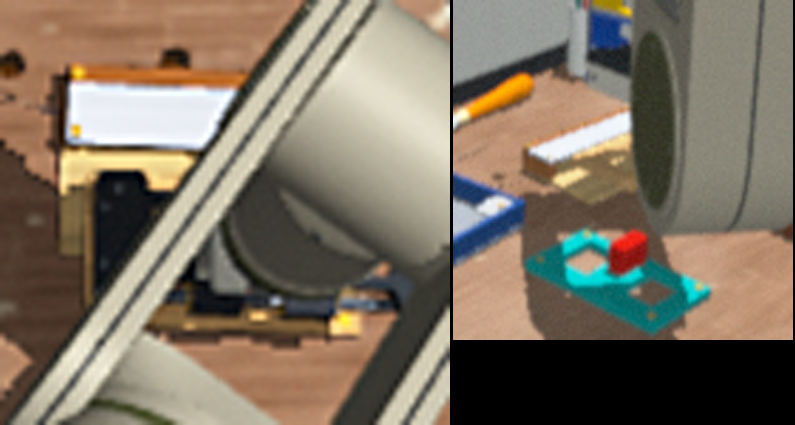

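This was the last picture I could view. The board's left end is at about (85,300) and its right end at (362,325), as predicted. The bridge's left end is at about (66,143). The board is 2–3 mm too far to +y, so I correct that and go down to slot height.

Call:
{"api": "arm_command", "payload": {
  "moves": [
    {"delta_pos":[0,0.13,0.4],"delta_rot":[0,0,0],"fingers":-0.8},
    {"delta_pos":[0,0.26,0.8],"delta_rot":[0,0,0],"fingers":-0.8},
    {"delta_pos":[0,0.26,1.3],"delta_rot":[0,0,0],"fingers":-0.8},
    {"delta_pos":[0,0.26,1.75],"delta_rot":[0,0,0],"fingers":-0.8},
    {"delta_pos":[0,0.26,1.75],"delta_rot":[0,0,0],"fingers":-0.8},
    {"delta_pos":[0,0.26,1.75],"delta_rot":[0,0,0],"fingers":-0.8}
  ]
}}

```text
t: 18.33
tcp_pos: [0.4352, -0.288, 0.0281]
tcp_rot: [-0.0, 0.999, -0.036, -0.001]
contact_force: [0.6, 0.0, -4.1]
gripper_width: 0.0197
grasp_force: 30.0
```

```bash
python3 - <<'E'
from h import *
o,R=st(); print(o["tcp_pos"],inv(K_,o["tcp_pos"]),o["contact_force"])
plan(pt(K_,-.017,.0005),.0275,-.071-np.pi/2)
E
```

```text
[ 0.43519491 -0.28795376  0.02808519] [-0.07375635 -0.00048729] [ 0.61621583  0.03054413 -4.05778899]
d cm [5.68, -0.1, 0.05] rot [-0.001, 0.001, -0.0] t 18.33
```

Call:
{"api": "arm_command", "payload": {
  "moves": [
    {"delta_pos":[0.3,-0.05,0],"delta_rot":[0,0,0],"fingers":-0.8},
    {"delta_pos":[0.6,-0.05,0],"delta_rot":[0,0,0],"fingers":-0.8},
    {"delta_pos":[0.9,-0.05,0],"delta_rot":[0,0,0],"fingers":-0.8},
    {"delta_pos":[1.2,-0.05,0],"delta_rot":[0,0,0],"fingers":-0.8},
    {"delta_pos":[1.5,-0.05,0],"delta_rot":[0,0,0],"fingers":-0.8},
    {"delta_pos":[1.8,-0.05,0],"delta_rot":[0,0,0],"fingers":-0.8}
  ]
}}

```text
t: 18.83
tcp_pos: [0.4541, -0.2891, 0.0288]
tcp_rot: [0.0, 0.999, -0.036, 0.0]
contact_force: [0.2, 0.6, -3.9]
gripper_width: 0.0201
grasp_force: 30.0
```

Call:
{"api": "arm_command", "payload": {
  "moves": [
    {"delta_pos":[0.3,0,0],"delta_rot":[0,0,0],"fingers":-0.8},
    {"delta_pos":[0.6,0,0],"delta_rot":[0,0,0],"fingers":-0.8},
    {"delta_pos":[0.9,0,0],"delta_rot":[0,0,0],"fingers":-0.8},
    {"delta_pos":[1.2,0,0],"delta_rot":[0,0,0],"fingers":-0.8}
  ]
}}

```text
t: 19.17
tcp_pos: [0.466, -0.2899, 0.0287]
tcp_rot: [-0.0, 0.999, -0.036, -0.0]
contact_force: [-0.6, -0.5, -3.5]
gripper_width: 0.02
grasp_force: 30.0
```

Call:
{"api": "arm_command", "payload": {
  "moves": [
    {"delta_pos":[0.4,0,0],"delta_rot":[0,0,0],"fingers":-0.8},
    {"delta_pos":[0.8,0,0],"delta_rot":[0,0,0],"fingers":-0.8},
    {"delta_pos":[1.2,0,0],"delta_rot":[0,0,0],"fingers":-0.8},
    {"delta_pos":[1.6,0,0],"delta_rot":[0,0,0],"fingers":-0.8},
    {"delta_pos":[1.9,0,0],"delta_rot":[0,0,0],"fingers":-0.8},
    {"delta_pos":[2.1,0,0],"delta_rot":[0,0,0],"fingers":-0.8}
  ]
}}

```text
t: 19.67
tcp_pos: [0.4871, -0.2915, 0.0288]
tcp_rot: [0.0, 0.999, -0.036, 0.0]
contact_force: [-0.0, 0.6, -3.7]
gripper_width: 0.0199
grasp_force: 30.0
```

Now the last few millimetres, slowly until it touches the back.

Call:
{"api": "arm_command", "payload": {
  "moves": [
    {"delta_pos":[0.1,0,0.1],"delta_rot":[0,0,0],"fingers":-0.8},
    {"delta_pos":[0.2,0,0.1],"delta_rot":[0,0,0],"fingers":-0.8},
    {"delta_pos":[0.3,0,0.1],"delta_rot":[0,0,0],"fingers":-0.8}
  ]
}}

```text
t: 19.92
tcp_pos: [0.4895, -0.2915, 0.0275]
tcp_rot: [-0.0, 0.999, -0.036, -0.0]
contact_force: [-0.2, 0.1, -4.2]
gripper_width: 0.0201
grasp_force: 30.0
```

Call:
{"api": "arm_command", "payload": {
  "moves": [
    {"delta_pos":[0.08,0,0],"delta_rot":[0,0,0],"fingers":-0.8},
    {"delta_pos":[0.15,0,0],"delta_rot":[0,0,0],"fingers":-0.8},
    {"delta_pos":[0.2,0,0],"delta_rot":[0,0,0],"fingers":-0.8}
  ]
}}

```text
t: 20.17
tcp_pos: [0.4907, -0.2914, 0.0275]
tcp_rot: [-0.0, 0.999, -0.036, -0.001]
contact_force: [-7.1, 1.2, 0.4]
gripper_width: 0.02
grasp_force: 30.0
```

Call:
{"api": "arm_command", "payload": {
  "moves": [
    {"delta_pos":[-0.03,0,0.1],"delta_rot":[0,0,0],"fingers":-0.8},
    {"delta_pos":[-0.03,0,0.2],"delta_rot":[0,0,0],"fingers":-0.8},
    {"delta_pos":[-0.03,0,0.3],"delta_rot":[0,0,0],"fingers":-0.8},
    {"delta_pos":[-0.03,0,0.3],"delta_rot":[0,0,0],"fingers":-0.8}
  ]
}}

```text
t: 20.5
tcp_pos: [0.4906, -0.2918, 0.0245]
tcp_rot: [-0.0, 0.999, -0.036, -0.001]
contact_force: [-5.1, 0.4, -2.4]
gripper_width: 0.0203
grasp_force: 30.0
```

Call:
{"api": "arm_command", "payload": {
  "moves": [
    {"delta_pos":[0,0,0.05],"delta_rot":[0,0,0],"fingers":-0.8},
    {"delta_pos":[0,0,0.1],"delta_rot":[0,0,0],"fingers":-0.8},
    {"delta_pos":[0,0,0.1],"delta_rot":[0,0,0],"fingers":-0.8}
  ]
}}

```text
t: 20.75
tcp_pos: [0.4906, -0.2918, 0.0243]
tcp_rot: [-0.0, 0.999, -0.036, -0.001]
contact_force: [-9.9, 2.8, 4.4]
gripper_width: 0.0196
grasp_force: 30.0
```

Call:
{"api": "arm_command", "payload": {
  "moves": [
    {"delta_pos":[-0.04,0,-0.04],"delta_rot":[0,0,0],"fingers":-0.8},
    {"delta_pos":[-0.04,0,-0.04],"delta_rot":[0,0,0],"fingers":-0.4},
    {"delta_pos":[-0.04,0,-0.04],"delta_rot":[0,0,0],"fingers":-0.2},
    {"delta_pos":[-0.04,0,-0.04],"delta_rot":[0,0,0],"fingers":-0.2},
    {"delta_pos":[-0.04,0,-0.04],"delta_rot":[0,0,0],"fingers":-0.2}
  ]
}}

```text
t: 21.17
tcp_pos: [0.4916, -0.2921, 0.0247]
tcp_rot: [0.0, 0.999, -0.036, 0.001]
contact_force: [0.1, -0.4, -0.1]
gripper_width: 0.0363
grasp_force: 0.0
```

Call:
{"api": "arm_command", "payload": {
  "moves": [
    {"delta_pos":[0,0,-1],"delta_rot":[0,0,0],"fingers":-0.2},
    {"delta_pos":[0,0,-3],"delta_rot":[0,0,0],"fingers":-0.2},
    {"delta_pos":[0,0,-6],"delta_rot":[0,0,0],"fingers":-0.2},
    {"delta_pos":[0,0,-10],"delta_rot":[0,0,0],"fingers":-0.2},
    {"delta_pos":[0,-4,-14],"delta_rot":[0,0,0],"fingers":-0.2},
    {"delta_pos":[0,-8,-16],"delta_rot":[0,0,0],"fingers":-0.2},
    {"delta_pos":[0,-12,-17],"delta_rot":[0,0,0],"fingers":-0.2},
    {"delta_pos":[0,-16,-17],"delta_rot":[0,0,0],"fingers":-0.2},
    {"delta_pos":[0,-20,-17],"delta_rot":[0,0,0],"fingers":-0.2},
    {"delta_pos":[0,-24,-17],"delta_rot":[0,0,0],"fingers":-0.2},
    {"delta_pos":[0,-28,-17],"delta_rot":[0,0,0],"fingers":-0.2},
    {"delta_pos":[0,-30,-17],"delta_rot":[0,0,0],"fingers":-0.2}
  ]
}}

```text
t: 22.17
tcp_pos: [0.5123, 0.0108, 0.1955]
tcp_rot: [-0.0, 0.999, -0.035, 0.001]
contact_force: [-0.0, -0.1, 0.1]
gripper_width: 0.037
grasp_force: 0.0
```

```bash
python3 - <<'E'
from h import *
im=read_camera("top"); cv2.imwrite("pics/t_e.png",im); hsv=cv2.cvtColor(im,cv2.COLOR_BGR2HSV)
r=cv2.inRange(hsv,(0,150,60),(6,255,255))|cv2.inRange(hsv,(174,150,60),(180,255,255)); m=np.zeros_like(r); m[170:225,400:460]=r[170:225,400:460]
p=np.argwhere(m)[:,::-1].astype(float); w=np.array([ray("top",q,.05)[:2] for q in p]); R=cv2.minAreaRect((w*1000).astype(np.float32)); print(len(p),R, inv(K_,np.array(R[0])/1000))
o,_=st(); print(o["tcp_pos"])
# board/rack near edges below bridge: R-B & brightness profile along rack x at y=+-70
for y in(.088,.07,-.07,-.088):
    v=proj("top",[[*pt(K_,x,y),.018] for x in np.arange(-.07,.012,.004)]); print(y,[int(im[int(b+.5),int(a+.5)].astype(int).sum()/3) for a,b in v])
E
```

```text
97 ((489.6893310546875, -291.36688232421875), (17.546035766601562, 41.94226837158203), 86.31195068359375) [-1.91570926e-02 -2.59588320e-05]
[0.51242607 0.01458476 0.19540502]
0.088 [118, 128, 133, 71, 184, 170, 169, 195, 196, 200, 192, 193, 192, 188, 196, 189, 186, 199, 217, 178, 177]
0.07 [120, 121, 125, 123, 184, 150, 117, 188, 171, 184, 178, 174, 175, 175, 174, 175, 174, 175, 170, 176, 238]
-0.07 [134, 137, 118, 146, 189, 157, 141, 136, 180, 185, 185, 174, 176, 174, 174, 175, 173, 174, 176, 179, 238]
-0.088 [147, 145, 88, 181, 203, 179, 181, 195, 203, 203, 201, 198, 194, 195, 196, 198, 191, 188, 215, 109, 43]
```

```bash
sed -e 's/t_b.png/t_e.png/' -e 's/pt(C,/pt(K_,/; s/C\[1\]/K_[1]/' e.py | sed '/^fit("/d;/^b=-y/d' > e2.py; cat >> e2.py <<'E'
g=im.sum(2)/3
for r in((-.075,-.02),(.02,.075),(-.075,.075)): fit("board near",-.046,.018,r,1,g)
fit("base near",-.056,.006,(-.085,.085),1,g); fit("bridge front",.008,.031,(-.085,.085),1,g)
E
python3 e2.py
```

```text
Traceback (most recent call last):
  File "e2.py", line 16, in <module>
    for r in((-.075,-.02),(.02,.075),(-.075,.075)): fit("board near",-.046,.018,r,1,g)
                                                    ~~~^^^^^^^^^^^^^^^^^^^^^^^^^^^^^^^
  File "e2.py", line 13, in fit
    k=np.polyfit(P[:,0],P[:,1],1); P=P[abs(P[:,1]-np.polyval(k,P[:,0]))<.0015]
TypeError: expected non-empty vector for x
```

```bash
sed -i 's/<.0015\]/<.003]/; s/for r in.*:/for r in((-.075,.075),):/' e2.py; python3 e2.py
```

```text
board near 21 slope->angle -0.103 x at y0 -0.0474
base near 73 slope->angle -0.0789 x at y0 -0.0557
bridge front 82 slope->angle -0.0734 x at y0 0.0076
```

```bash
python3 -c "
from cell import *
print(sign_off())"
```

```text
the job is handed in; nothing more can be done
None
```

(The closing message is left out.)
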